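Park the spring plunger of the slice keeper and open its lid

TASK

Open the wooden slice keeper for service. Pull its spring plunger knob straight up until you feel it come against its soft top stop (do not yank it into the stop), twist it anticlockwise and let it down into its rest notch so that it stays retracted by itself when you let go; then slide the lid fully open, to its end stop, by its rib and let go. Never drag the lid against a bolt that is still down, and leave the milk jug, the tamper and the teaspoon beside the keeper where they are.

Things in the scene. Friction and masses are not known exactly. Their poses are not given: they have to be found in the camera images.
- keeper: Slice keeper: light wooden box fixed to the counter, 170 (x) x 100 (y) x 45 mm high, side rails up to z 56 mm. Origin at the centre of its underside, z up. The lid comes out at its -x end, which faces the robot to within 0.3 rad.
- bridge (a point): Middle of the top of the steel bridge over the box's +x end (116 mm across y, 44 mm along x, top at z 62 mm), on the plunger axis, x = 55 mm of the keeper. Round the plunger a steel nut (diameter 37, up to z 67 mm) and a toothed steel sleeve (diameter 29) stand on it. The sleeve is screwed up or down by 14 mm from day to day and not measured: its highest teeth end at z 90 to 104 mm.
- knob (a point): Centre of the black wing grip on top of the plunger: a bar 38 mm long (plunger x), 14 mm thick (plunger y), 24 mm high, spanning 112.5 to 136.5 mm above the counter when down; grasp it across its 14 mm. Right below it is a steel flange of diameter 30 mm (108.5 to 112.5 mm).
- pin (a point): Centre of the steel cross pin under the grip, on the axis (26 x 5 x 5 mm, along plunger x, underside at z 76 mm when down). It lies in the sleeve's deep slot and can turn only once lifted out of it. The rest notch is 3 mm deep below the land which the pin passes over, and 1.5 mm wider than the pin on each side. In the notch the spring holds it, pull then being 6 to 20 mm.
- pull (a joint): Plunger height in m, 0 with the bolt down, growing upward. A spring pulls it down: 5 N plus 0.12 N per mm, and 60 N per m/s of drag. The pin is free to turn from somewhere between 9 and 23 mm, as the sleeve is screwed; a stiff rubber washer stops it 2.5 mm higher, felt as a steep rise over the spring. While held it must not press on washer or sleeve with more than 20 N.
- twist (a joint): Plunger rotation in rad: 0 as found, growing anticlockwise seen from above (the other way is blocked). The rest notch lies at 1.31 rad (75 degrees), free play 1.17 to 1.45, with a high wall just behind it. Short of that the pin only stands on the land and is not parked.
- plunger: The whole plunger: black wing grip, steel flange, spindle, cross pin and bolt (weight under 1 N). Its origin lies on the plunger axis at the height of the counter when it is down (and rises with it); z up along the axis; x runs along the wing grip and along the cross pin, so its yaw is the keeper's yaw plus joint twist.
- lid: The sliding lid, a darker wooden plate 166 x 86 x 6 mm, underside at z 45 mm, top at z 51 mm, running between the rails of the keeper. Its origin and axes coincide with the keeper's when it is shut. The bolt (diameter 10) stands 4.5 mm deep in its hole when down.
- rib (a point): Grip point on the lid's upright wooden rib: 12 mm thick (lid x), 52 mm long (lid y), from the lid's top at z 51 mm to z 81 mm; this point is at z 68 mm, on the rib's middle, at x = -50 mm of the lid. Grasp it across its 12 mm.
- lid_slide (a joint): Lid travel in m: 0 shut, growing as the lid slides out along the keeper's -x; 0.100 is its end stop. About 3 N of friction and 12 N per m/s of drag; with the bolt down it moves only 1.5 mm.
- jug: Small steel milk jug, 80 x 74 x 76 mm high, loose, beside the keeper on its +y side; origin at the centre of its underside.
- tamper: Coffee tamper, steel foot and dark wooden handle, diameter 58, 83 mm high, loose, beside the path of the lid on the +y side; origin at the centre of its underside.
- spoon: Steel teaspoon, 132 x 26 x 9 mm, loose, lying across just behind the keeper's +x end; origin at its underside's centre.

How it is judged:
By the outcome, as a careful person would: the job done as asked, in the order asked, and still so for the second after the job is handed in, with the robot touching nothing.
It also fails if it takes over 67 s, if anything falls off the work surface, if the arm or the gripper's body presses on something with over 40 N, if the wrist force passes 120 N, or if a joint passes its speed limit or range.

ROBOT

A 6-joint arm with a two-finger parallel gripper is mounted at the origin on a cart in front of the work surface, level with it; the furniture and walls round the work are solid. World frame = base frame: x ahead of the robot, y to its left, z up, the work surface at z = 0. Lengths are in m, angles in rad, forces in N, time in s.
With the tool pointing down it reaches from about 0.3 to 0.875 m from the base axis. Payload 6.4 kg.
Tool frame: the origin (TCP) lies at the very end of the fingers, on their centre line; the grasp point (between the pads) lies 19 mm behind it; z points along the fingers, y is the line along which they close (so a half turn about z gives the same grasp; the last joint's range is limited). The gripper opens to 85 mm and grips with 20 to 120 N. Pads are 22 mm wide; open, the fingers measure 114 mm over their backs; the gripper's body (76 mm by 85 mm) begins 54 mm behind the grasp point. The pads swing forward as they close: fully open they stand 13 mm farther back than shut.
Start: joints at [1.102, 0.181, 1.607, -0, 1.354, -0.206], TCP at [0.149, 0.555, 0.231] pointing down, gripper open.
Joint ranges: [-2.99, 2.99], [-0.89, 2.07], [0.3, 2.58], [-1.14, 4.28], [0, 2.63], [-3.12, 3.12]. Speed limits (rad/s): [2.57, 2.57, 3.01, 3.14, 3.14, 3.14].

INTERFACE

Orientations are given as a unit quaternion [w, x, y, z].
In Python, from bench import telemetry, camera, ctrl, spotter gives the robot as it stands.
- The arm moves only by the tool send_rows, never from a script. Its argument "series" is a list of rows, each a list of 3 entries, a list of its own where there are three numbers: the turn, a rotation vector about the world's x, y, z in degrees, then the shift along the world's x, y, z in mm, then the closure, from -1 (fully open) to 1 (shut), so that 0 is half open. In form: [[[rx, ry, rz], [dx, dy, dz], gripper], ...]. A call has 1 to 10 rows; each row is the pose to reach, as a shift and turn from the pose commanded when the call began; what a row does not reach only later rows make up. A row lasts 1/8 s, in which the tool goes at most 62.5 mm and 10.7 degrees, less where a joint would pass 70% of its speed; a pose out of reach is approached as far as the arm can. A call with a gripper value outside its range is refused whole. The fingers move at their own pace and stop on an object; the grip force is fixed at half the most. Time passes only in rows, so rows that repeat a pose let the fingers close. It gives the time, the measured TCP pose, the force, the opening and the grip force at its end, in the units of the state.
- telemetry.get_obs(): the state, without advancing time (a new reading comes with each control period).
- camera(name): name is "side" or "top"; returns a dict with "pixels" (420x560x3 uint8, red, green, blue), "camera_matrix" (3x3 intrinsics, pixels), "xyz" and "orientation" of the camera in the world. Camera axes: x right, y up, looking along -z (the intrinsics and any distortion apply to the point x, -y, -z); pixel columns grow to the right and rows downward; lengths in m; the calibration is good to about 2 mm. A picture is of the moment at which its call begins. There is no depth.
- ctrl.hand_in(): hands the job in; it is judged then, once.
Trained networks look in the newest picture that a camera, given by its name, has taken for a name from the list of things; names that differ only in an ending like _2 or _b are one class to them, and where a whole thing is asked for, a point or a joint stands for the part that bears it (a point fixed in the world has none). Each returns a list of dicts, best first, with "conf" (0 to 1); they miss things now and then, are a little off and sometimes report something else, mostly with a low value. They report only what shows in the picture. A call takes as long as a camera call.
- spotter.boxes_of(thing, camera): "xyz" ([x, y, z] in m, in world coordinates, good to about 4 mm: the middle of the surface that is visible of it).
- spotter.landmark_of(thing, camera): "xyz" ([x, y, z] in m, in world coordinates, good to about 4 mm: a listed point, or the origin of a listed thing).
The state is a dict: "time_s": time; "q": joint angles; "dq": joint speeds; "joint_efforts": joint torques, N m; "eef_pos": TCP position; "eef_rot": TCP orientation; "wrist_force": force on the tool from outside, world axes, zero at the start; "torque": the same for the moment, N m; "opening": opening from 0.0 (shut) to 1.0 (fully open); "grasp_force": force on a finger pad.
Only numpy, scipy, OpenCV 4.12 (cv2) and the standard library are available. Lean on these libraries where they do the work, as an engineer would, in place of code of your own. Each camera call takes 0.05 s, during which the arm holds its last target. There are 200 camera calls.

## Working session

There is one attempt and no reset: what is moved stays moved. The work goes in short steps, Python scripts to look and compute and a tool call to move; the robot and the scene stay as the last step left them, time stands still between calls to the robot, and variables do not carry over. Pictures are saved under pics/ and viewed, at most 10 in all, crops included, and the job is handed in when it is done.

Besides the shell and the picture viewer there is one more tool, called after "Request:" as name(argument=value, ...), one argument or row to a line, values as JSON. send_rows: Moves the arm, as the interface text tells. Its arguments: {"type":"object","properties":{"series":{"type":"array","items":{"type":"array"}}},"required":["series"]}

```bash
mkdir -p pics; cat > h.py <<'E'
from bench import telemetry, camera, ctrl, spotter
import numpy as np, cv2
from scipy.spatial.transform import Rotation as R
def shot(n,f):
    c=camera(n); cv2.imwrite('pics/'+f,c['pixels'][:,:,::-1]); return c
def proj(c,p):
    o=np.array(c['orientation']); r=R.from_quat(o[[1,2,3,0]]) if o.size==4 else R.from_matrix(o)
    v=r.inv().apply(np.array(p)-c['xyz']); k=c['camera_matrix']@np.array([v[0],-v[1],-v[2]]); return k[:2]/k[2]
E
python3 - <<'E'
from h import *
for n in('top','side'):
    c=shot(n,n+'1.png'); print(n,{k:v for k,v in c.items() if k!='pixels'})
    for t in ['keeper','bridge','knob','pin','rib','lid','jug','tamper','spoon','plunger']:
        r=spotter.landmark_of(t,n)
        for d in r[:2]: print(t,np.round(d['xyz'],4),round(d['conf'],2),{k:v for k,v in d.items() if k not in('xyz','conf')},np.round(proj(c,d['xyz'])))
print(telemetry.get_obs())
E
```

```text
top {'camera_matrix': array([[391.09790356,   0.        , 278.84915287],
       [  0.        , 391.09790356, 210.35850072],
       [  0.        ,   0.        ,   1.        ]]), 'xyz': array([ 0.50413467, -0.1071398 ,  0.95171312]), 'orientation': array([-0.69526684, -0.0504797 ,  0.02541153,  0.7165264 ])}
keeper [ 5.983e-01 -1.058e-01 -2.000e-04] 0.75 {} [292. 214.]
bridge [ 0.6494 -0.0932  0.062 ] 0.86 {} [285. 189.]
bridge [ 0.6512 -0.0918  0.1255] 0.4 {} [284. 183.]
knob [ 0.6479 -0.0932  0.1263] 0.58 {} [285. 185.]
rib [ 0.5479 -0.1148  0.0678] 0.7 {} [296. 233.]
lid [ 0.5945 -0.1073  0.001 ] 0.8 {} [292. 215.]
jug [ 6.208e-01  1.470e-02 -1.000e-04] 0.74 {} [242. 206.]
tamper [ 0.4673 -0.0282 -0.0026] 0.81 {} [261. 269.]
spoon [ 0.7136 -0.0861 -0.0033] 0.8 {} [282. 168.]
plunger [ 0.6485 -0.0921 -0.0017] 0.67 {} [285. 194.]
side {'camera_matrix': array([[422.01614928,   0.        , 275.33879654],
       [  0.        , 422.01614928, 207.53696814],
       [  0.        ,   0.        ,   1.        ]]), 'xyz': array([ 0.60976812, -0.76447406,  0.64176462]), 'orientation': array([0.89
[... 482 characters left out ...]
1, 'q': array([ 1.10170969e+00,  1.80765857e-01,  1.60701644e+00,  8.82869399e-06,
        1.35379455e+00, -2.06335900e-01]), 'dq': array([-7.83164976e-04, -3.90702848e-04,  1.07322314e-03,  1.12915587e-03,
       -1.10802719e-03, -7.33622580e-06]), 'joint_efforts': array([ 3.30402836e-04, -4.44876695e+01, -3.51667035e+01, -5.10397003e-04,
        1.09519769e-03, -5.98596117e-06]), 'eef_pos': array([0.14935456, 0.55527525, 0.23129972]), 'eef_rot': array([-1.44751000e-06,  1.30998722e-01,  9.91382537e-01,  8.88869601e-06]), 'wrist_force': array([-0.11307233, -0.64847714, -0.02102753]), 'torque': array([-0.00363273,  0.00882702,  0.06916831]), 'grasp_force': 0.0, 'opening': 0.9977632418026489}
```

```bash
python3 - <<'E'
import cv2,numpy as np
a=cv2.imread('pics/top1.png')[130:310,190:390];b=cv2.imread('pics/side1.png')[150:330,180:380]
cv2.imwrite('pics/c1.png',np.hstack([cv2.resize(x,None,fx=4,fy=4,interpolation=cv2.INTER_CUBIC)[:600,:] for x in(a,b)])[:, :][:, ::1] if 0 else np.hstack([cv2.resize(x,(400,360),interpolation=cv2.INTER_CUBIC) for x in(a,b)]))
E
```

```text
(no output)
```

View pics/c1.png

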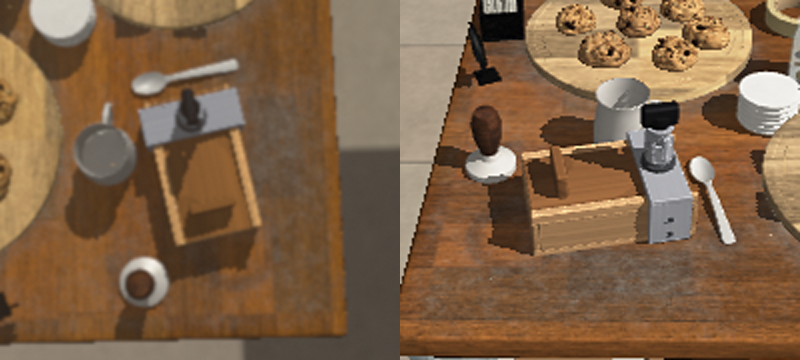

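View pics/top1.png

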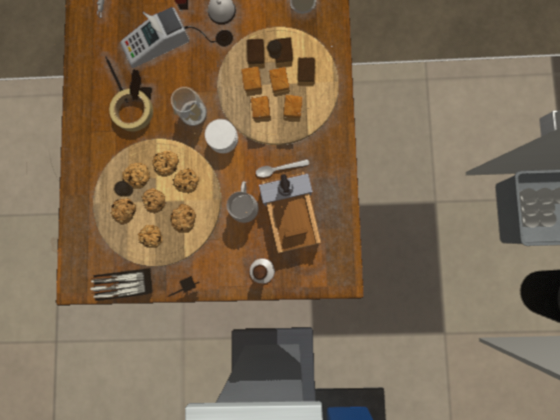

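Left crop (top view): the bridge is at about (190,115), the knob is dark at (188,100), the rib is near (210,215), and the jug, tamper and spoon are where the networks report them. I'll refine the keeper pose by fitting its edges.

```bash
cat > fit.py <<'E'
from h import *
from scipy.optimize import differential_evolution
L=[]
def rect(x0,x1,y0,y1,z): 
    P=[(x0,y0,z),(x1,y0,z),(x1,y1,z),(x0,y1,z)]; return [(P[i],P[(i+1)%4]) for i in range(4)]
L+=rect(33,77,-58,58,62); L+=[((-85,-50,56),(33,-50,56)),((-85,50,56),(33,50,56)),((-85,-43,56),(33,-43,56)),((-85,43,56),(33,43,56)),((-85,-50,45),(-85,50,45))]
P=np.array([np.array(a)+(np.array(b)-a)*t for a,b in L for t in np.linspace(.05,.95,25)])/1000
cs=[]
for n in('top','side'):
    c=camera(n); g=cv2.GaussianBlur(c['pixels'],(0,0),1).astype(np.float32)
    m=np.sqrt(sum(cv2.Sobel(g[:,:,k],cv2.CV_32F,1,0)**2+cv2.Sobel(g[:,:,k],cv2.CV_32F,0,1)**2 for k in range(3))); cs.append((c,np.minimum(m,120)))
def w(v): return R.from_euler('z',v[2]).apply(P)+[v[0],v[1],0]
def projs(c,p):
    o=c['orientation']; v=R.from_quat(o[[1,2,3,0]]).inv().apply(p-c['xyz']); k=(v*[1,-1,-1])@c['camera_matrix'].T; return k[:,:2]/k[:,2:]
def f(v,which=(0,1)):
    s=0
    for i in which:
        c,m=cs[i]; u=projs(c,w(v)).astype(np.float32); s-=cv2.remap(m,u[None,:,0].copy(),u[None,:,1].copy(),1).mean()
    return s
for wh in((0,1),(0,),(1,)):
    r=differential_evolution(f,[(.58,.615),(-.12,-.09),(.1,.3)],args=(wh,),seed=1); v=r.x
    k=lambda x:np.round(R.from_euler('z',v[2]).apply([x,0,0])+[v[0],v[1],0],4)[:2]
    print(wh,np.round(v,4),r.fun,'axis',k(.055),'rib',k(-.05))
E
python3 fit.py
```

```text
(0, 1) [ 0.5976 -0.1036  0.2056] -233.16140747070312 axis [ 0.6514 -0.0924] rib [ 0.5486 -0.1138]
(0,) [ 0.5978 -0.104   0.2047] -117.61661529541016 axis [ 0.6516 -0.0928] rib [ 0.5488 -0.1142]
(1,) [ 0.5952 -0.1037  0.1961] -117.06192779541016 axis [ 0.6491 -0.093 ] rib [ 0.5461 -0.1135]
```

Request:
send_rows(
  series=[
    [[0,0,-10],[0,0,50],-1],
    [[0,0,-20],[0,0,100],-1],
    [[0,0,-30],[36,-46,100],-1],
    [[0,0,-40],[72,-93,100],-1],
    [[0,0,-50],[108,-139,100],-1],
    [[0,0,-60],[144,-186,100],-1],
    [[0,0,-70],[180,-232,100],-1],
    [[0,0,-80],[216,-279,100],-1],
    [[0,0,-90],[252,-325,100],-1],
    [[0,0,-100],[288,-372,100],-1],
  ],
)

```text
time_s: 2.45
eef_pos: [0.4383, 0.1816, 0.3316]
eef_rot: [0.0, 0.845, 0.534, 0.001]
wrist_force: [-0.1, 0.3, -0.2]
opening: 1.003
grasp_force: 0.0
```

Request:
send_rows(
  series=[
    [[0,0,-10],[36,-46,0],-1],
    [[0,0,-20],[72,-93,0],-1],
    [[0,0,-30],[108,-139,0],-1],
    [[0,0,-40],[144,-186,0],-1],
    [[0,0,-50],[180,-232,0],-1],
    [[0,0,-53.3],[213.6,-275.8,0],-1],
    [[0,0,-53.3],[213.6,-275.8,-60],-1],
    [[0,0,-53.3],[213.6,-275.8,-120],-1],
    [[0,0,-53.3],[213.6,-275.8,-131],-1],
    [[0,0,-53.3],[213.6,-275.8,-131],-1],
  ],
)

```text
time_s: 3.7
eef_pos: [0.6513, -0.0925, 0.2011]
eef_rot: [0.0, 0.995, 0.102, 0.0]
wrist_force: [0.6, 0.2, 1.4]
opening: 0.997
grasp_force: 0.0
```

```bash
python3 - <<'E'
from h import *
c=shot('side','s2.png');t=camera('top')
for n in('side','top'):
    for d in spotter.landmark_of('knob',n)[:2]: print(n,d)
o=telemetry.get_obs();print(o['time_s'],o['eef_pos'],o['eef_rot'],o['wrist_force'],o['q'])
a=c['pixels'][130:310,220:420,::-1];b=t['pixels'][120:300,180:380,::-1]
cv2.imwrite('pics/c2.png',np.hstack([cv2.resize(x,(400,360),interpolation=cv2.INTER_CUBIC) for x in(a,b)]))
E
```

```text
side {'xyz': [0.6525, -0.0914, 0.1218], 'conf': 0.68}
top {'xyz': [0.6498, -0.093, 0.1257], 'conf': 0.46}
3.9 [ 0.65267374 -0.09289025  0.20380443] [0.00112247 0.99482255 0.10159078 0.00247822] [-0.60700004  0.88876571  0.51186882] [-3.21019010e-01  3.83614908e-01  1.40993933e+00 -1.39883971e-05
  1.34259727e+00  1.04624700e+00]
```

View pics/c2.png

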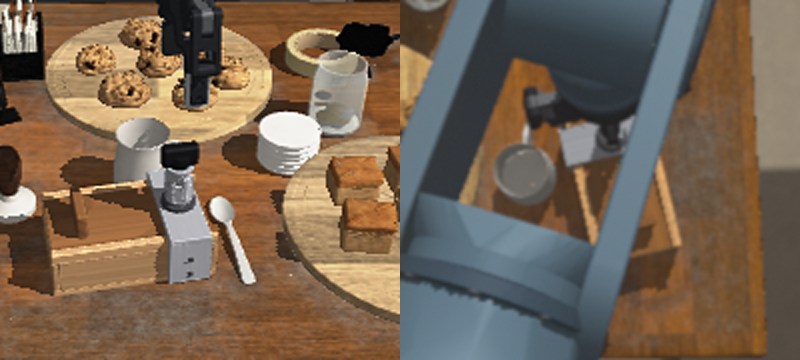

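Request:
send_rows(
  series=[
    [[0,0,0],[0,0,-40],-1],
    [[0,0,0],[0,0,-70],-1],
    [[0,0,0],[0,0,-83],-1],
    [[0,0,0],[0,0,-83],-1],
    [[0,0,0],[0,0,-83],0.3],
    [[0,0,0],[0,0,-83],0.3],
    [[0,0,0],[0,0,-83],0.3],
  ],
)

```text
time_s: 4.78
eef_pos: [0.6514, -0.0927, 0.1182]
eef_rot: [0.0, 0.995, 0.101, 0.001]
wrist_force: [-0.3, -1.3, -0.4]
opening: 0.375
grasp_force: 0.0
```

```bash
python3 - <<'E'
from h import *
c=shot('side','s3.png')
o=telemetry.get_obs();print(o['time_s'],o['eef_pos'],o['eef_rot'],o['wrist_force'],o['opening'])
cv2.imwrite('pics/c3.png',cv2.resize(c['pixels'][150:270,250:370,::-1],(600,600),interpolation=cv2.INTER_CUBIC))
print(proj(c,(.651,-.0925,.1245))-[250,150])
E
```

```text
4.825 [ 0.65129812 -0.0926404   0.11799632] [2.08363507e-04 9.94842837e-01 1.01427125e-01 4.73443872e-04] [-0.05824751 -0.25473155  0.27720673] 0.3513913137225152
[59.85050481 57.0597437 ]
```

View pics/c3.png

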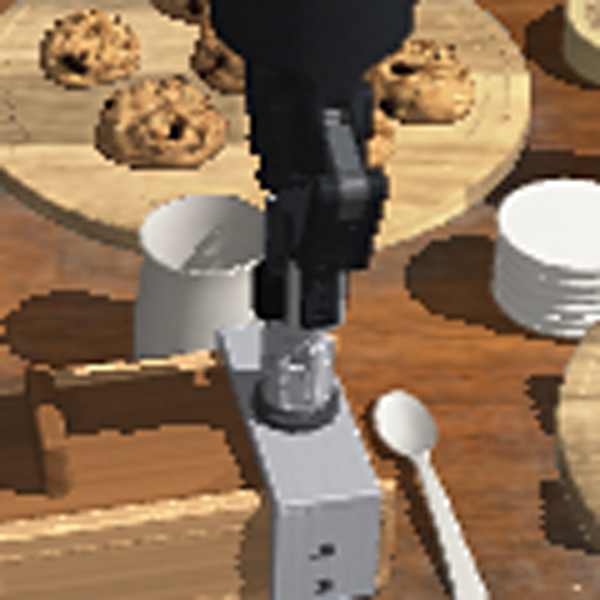

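The fingers straddle the black grip, which is at about (300,290) and above the flange. The axis column is about 298, close to the predicted 299. I'll close now.

Request:
send_rows(
  series=[
    [[0,0,0],[-1,0,-1],0.3],
    [[0,0,0],[-1,0,-1],0.6],
    [[0,0,0],[-1,0,-1],1],
    [[0,0,0],[-1,0,-1],1],
    [[0,0,0],[-1,0,-1],1],
    [[0,0,0],[-1,0,-1],1],
  ],
)

```text
time_s: 5.58
eef_pos: [0.6499, -0.0924, 0.1163]
eef_rot: [-0.0, 0.995, 0.101, -0.0]
wrist_force: [-1.6, 0.5, 1.7]
opening: 0.145
grasp_force: 59.3
```

```bash
cat > o.py <<'E'
from h import *
o=telemetry.get_obs()
for k in('time_s','eef_pos','wrist_force','torque','opening','grasp_force'): print(k,np.round(o[k],4))
E
python3 o.py
```

```text
time_s 5.575
eef_pos [ 0.6499 -0.0924  0.1163]
wrist_force [-1.5553  0.4593  1.6502]
torque [ 0.1585  0.3136 -0.0558]
opening 0.1454
grasp_force 59.316
```

Request:
send_rows(
  series=[
    [[0,0,0],[0,0,1],1],
    [[0,0,0],[0,0,2],1],
    [[0,0,0],[0,0,3],1],
    [[0,0,0],[0,0,4],1],
    [[0,0,0],[0,0,5],1],
    [[0,0,0],[0,0,6],1],
    [[0,0,0],[0,0,7],1],
    [[0,0,0],[0,0,7],1],
  ],
)

```text
time_s: 6.58
eef_pos: [0.6498, -0.0924, 0.1233]
eef_rot: [-0.0, 0.995, 0.101, -0.0]
wrist_force: [-0.4, 1.5, -5.7]
opening: 0.151
grasp_force: 58.6
```

Request:
send_rows(
  series=[
    [[0,0,0],[0,0,1],1],
    [[0,0,0],[0,0,2],1],
    [[0,0,0],[0,0,2],1],
  ],
)

```text
time_s: 6.95
eef_pos: [0.6498, -0.0925, 0.1253]
eef_rot: [-0.0, 0.995, 0.101, -0.0]
wrist_force: [-0.5, 1.2, -5.5]
opening: 0.146
grasp_force: 58.6
```

Request:
send_rows(
  series=[
    [[0,0,0],[0,0,0.5],1],
    [[0,0,0],[0,0,1],1],
    [[0,0,0],[0,0,1],1],
  ],
)

```text
time_s: 7.32
eef_pos: [0.6498, -0.0925, 0.1263]
eef_rot: [-0.0, 0.995, 0.101, -0.0]
wrist_force: [-0.9, 0.6, -7.1]
opening: 0.149
grasp_force: 58.5
```

Request:
send_rows(
  series=[
    [[0,0,0],[0,0,0.5],1],
    [[0,0,0],[0,0,1],1],
    [[0,0,0],[0,0,1],1],
  ],
)

```text
time_s: 7.7
eef_pos: [0.6499, -0.0925, 0.1273]
eef_rot: [-0.0, 0.995, 0.101, -0.0]
wrist_force: [-1.2, 1.8, -6.4]
opening: 0.149
grasp_force: 58.5
```

Request:
send_rows(
  series=[
    [[0,0,0],[0,0,0.5],1],
    [[0,0,0],[0,0,0.8],1],
    [[0,0,0],[0,0,0.8],1],
  ],
)

```text
time_s: 8.07
eef_pos: [0.6499, -0.0925, 0.1281]
eef_rot: [-0.0, 0.995, 0.101, -0.0]
wrist_force: [-0.9, 1.9, -7.8]
opening: 0.15
grasp_force: 58.5
```

Request:
send_rows(
  series=[
    [[0,0,0],[0,0,0.4],1],
    [[0,0,0],[0,0,0.7],1],
    [[0,0,0],[0,0,0.7],1],
  ],
)

```text
time_s: 8.45
eef_pos: [0.6499, -0.0925, 0.1288]
eef_rot: [-0.0, 0.995, 0.101, -0.0]
wrist_force: [-2.0, 1.3, -7.5]
opening: 0.15
grasp_force: 58.5
```

Request:
send_rows(
  series=[
    [[0,0,0],[0,0,0.4],1],
    [[0,0,0],[0,0,0.7],1],
    [[0,0,0],[0,0,0.7],1],
  ],
)

```text
time_s: 8.82
eef_pos: [0.6499, -0.0925, 0.1295]
eef_rot: [-0.0, 0.995, 0.101, -0.0]
wrist_force: [-1.5, 1.1, -7.3]
opening: 0.148
grasp_force: 58.5
```

Request:
send_rows(
  series=[
    [[0,0,0],[0,0,0.4],1],
    [[0,0,0],[0,0,0.8],1],
    [[0,0,0],[0,0,0.8],1],
  ],
)

```text
time_s: 9.2
eef_pos: [0.6499, -0.0925, 0.1303]
eef_rot: [-0.0, 0.995, 0.101, -0.0]
wrist_force: [-1.8, 1.6, -7.7]
opening: 0.149
grasp_force: 58.5
```

```bash
python3 o.py; python3 - <<'E'
from h import *
c=shot('side','s4.png')
cv2.imwrite('pics/c4.png',cv2.resize(c['pixels'][180:240,270:350,::-1],(800,600),interpolation=cv2.INTER_CUBIC))
for z in (.067,.09,.097,.104,.1225): print(z,(proj(c,(.65,-.0925,z))-[270,180])*10)
E
```

```text
time_s 9.2
eef_pos [ 0.6499 -0.0925  0.1303]
wrist_force [-1.7977  1.5862 -7.7474]
torque [ 0.3599  0.4069 -0.0011]
opening 0.1493
grasp_force 58.4902
0.067 [385.72605959 488.79288326]
0.09 [388.76293024 403.63620473]
0.097 [389.70680959 377.16894952]
0.104 [390.66008309 350.4382739 ]
0.1225 [393.22572876 278.49518219]
```

View pics/c4.png

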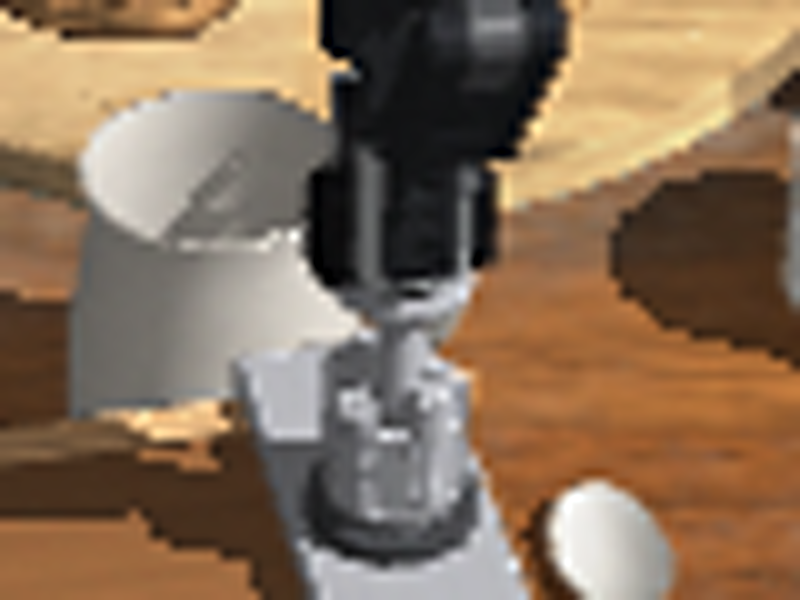

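The flange is lifted clear, at about (405,300). The sleeve's teeth end near rows 350–390, or z of about 0.1, so there are a few mm to go.

Request:
send_rows(
  series=[
    [[0,0,0],[0,0,0.7],1],
    [[0,0,0],[0,0,1.4],1],
    [[0,0,0],[0,0,1.4],1],
  ],
)

```text
time_s: 9.62
eef_pos: [0.65, -0.0925, 0.1318]
eef_rot: [-0.0, 0.995, 0.101, -0.0]
wrist_force: [-1.8, 1.7, -8.5]
opening: 0.154
grasp_force: 58.5
```

Request:
send_rows(
  series=[
    [[0,0,0],[0,0,0.4],1],
    [[0,0,0],[0,0,0.8],1],
    [[0,0,0],[0,0,0.8],1],
  ],
)

```text
time_s: 10.0
eef_pos: [0.6499, -0.0925, 0.1325]
eef_rot: [-0.0, 0.995, 0.101, -0.0]
wrist_force: [-1.9, 2.4, -8.3]
opening: 0.153
grasp_force: 58.5
```

Request:
send_rows(
  series=[
    [[0,0,0],[0,0,0.4],1],
    [[0,0,0],[0,0,0.8],1],
    [[0,0,0],[0,0,0.8],1],
  ],
)

```text
time_s: 10.38
eef_pos: [0.65, -0.0925, 0.1333]
eef_rot: [-0.0, 0.995, 0.101, -0.0]
wrist_force: [-2.0, 1.7, -6.7]
opening: 0.151
grasp_force: 58.5
```

Request:
send_rows(
  series=[
    [[0,0,0],[0,0,0.3],1],
    [[0,0,0],[0,0,0.6],1],
    [[0,0,0],[0,0,0.6],1],
  ],
)

```text
time_s: 10.75
eef_pos: [0.6499, -0.0925, 0.1339]
eef_rot: [-0.0, 0.995, 0.101, -0.0]
wrist_force: [-2.0, 1.3, -8.2]
opening: 0.144
grasp_force: 58.5
```

Request:
send_rows(
  series=[
    [[0,0,0],[0,0,0.3],1],
    [[0,0,0],[0,0,0.6],1],
    [[0,0,0],[0,0,0.6],1],
  ],
)

```text
time_s: 11.12
eef_pos: [0.6499, -0.0925, 0.1345]
eef_rot: [-0.0, 0.995, 0.101, -0.0]
wrist_force: [-1.9, 1.1, -8.1]
opening: 0.145
grasp_force: 58.5
```

Request:
send_rows(
  series=[
    [[0,0,0],[0,0,0.3],1],
    [[0,0,0],[0,0,0.6],1],
    [[0,0,0],[0,0,0.6],1],
  ],
)

```text
time_s: 11.5
eef_pos: [0.6499, -0.0925, 0.1351]
eef_rot: [-0.0, 0.995, 0.101, -0.0]
wrist_force: [-2.7, 1.6, -8.4]
opening: 0.148
grasp_force: 58.5
```

Request:
send_rows(
  series=[
    [[0,0,0],[0,0,0.3],1],
    [[0,0,0],[0,0,0.6],1],
    [[0,0,0],[0,0,0.6],1],
  ],
)

```text
time_s: 11.88
eef_pos: [0.65, -0.0925, 0.1357]
eef_rot: [0.0, 0.995, 0.101, 0.0]
wrist_force: [-1.9, 1.7, -8.6]
opening: 0.15
grasp_force: 58.5
```

Request:
send_rows(
  series=[
    [[0,0,0],[0,0,0.3],1],
    [[0,0,0],[0,0,0.6],1],
    [[0,0,0],[0,0,0.6],1],
  ],
)

```text
time_s: 12.25
eef_pos: [0.6499, -0.0925, 0.1363]
eef_rot: [-0.0, 0.995, 0.101, -0.0]
wrist_force: [-2.3, 2.4, -8.3]
opening: 0.15
grasp_force: 58.5
```

Request:
send_rows(
  series=[
    [[0,0,0],[0,0,0.3],1],
    [[0,0,0],[0,0,0.6],1],
    [[0,0,0],[0,0,0.6],1],
  ],
)

```text
time_s: 12.62
eef_pos: [0.65, -0.0925, 0.137]
eef_rot: [-0.0, 0.995, 0.101, 0.0]
wrist_force: [-2.5, 2.3, -8.7]
opening: 0.149
grasp_force: 58.5
```

Request:
send_rows(
  series=[
    [[0,0,0],[0,0,0.3],1],
    [[0,0,0],[0,0,0.6],1],
    [[0,0,0],[0,0,0.6],1],
  ],
)

```text
time_s: 13.0
eef_pos: [0.6499, -0.0925, 0.1375]
eef_rot: [-0.0, 0.995, 0.101, -0.0]
wrist_force: [-1.8, 3.0, -9.7]
opening: 0.149
grasp_force: 58.5
```

Request:
send_rows(
  series=[
    [[0,0,0],[0,0,0.3],1],
    [[0,0,0],[0,0,0.5],1],
    [[0,0,0],[0,0,0.5],1],
  ],
)

```text
time_s: 13.38
eef_pos: [0.65, -0.0925, 0.138]
eef_rot: [0.0, 0.995, 0.101, 0.0]
wrist_force: [-2.1, 1.8, -9.0]
opening: 0.148
grasp_force: 58.5
```

Request:
send_rows(
  series=[
    [[0,0,0],[0,0,0.3],1],
    [[0,0,0],[0,0,0.6],1],
    [[0,0,0],[0,0,0.6],1],
  ],
)

```text
time_s: 13.75
eef_pos: [0.6499, -0.0925, 0.1384]
eef_rot: [-0.0, 0.995, 0.101, -0.0]
wrist_force: [-1.6, 1.6, -9.3]
opening: 0.149
grasp_force: 58.5
```

Request:
send_rows(
  series=[
    [[0,0,0],[0,0,0.3],1],
    [[0,0,0],[0,0,0.5],1],
    [[0,0,0],[0,0,0.5],1],
  ],
)

```text
time_s: 14.12
eef_pos: [0.6498, -0.0925, 0.1385]
eef_rot: [-0.0, 0.995, 0.101, -0.0]
wrist_force: [0.4, 1.3, -15.3]
opening: 0.148
grasp_force: 58.4
```

Contact felt: the force rose from 9 to 15 N. I'll back off into the free band and twist, checking on the way.

Request:
send_rows(
  series=[
    [[0,0,0],[0,0,-0.8],1],
    [[0,0,0],[0,0,-1.6],1],
    [[0,0,4],[0,0,-1.6],1],
    [[0,0,9],[0,0,-1.6],1],
    [[0,0,14],[0,0,-1.6],1],
    [[0,0,14],[0,0,-1.6],1],
  ],
)

```text
time_s: 14.88
eef_pos: [0.6501, -0.0926, 0.1381]
eef_rot: [0.0, 0.975, 0.222, 0.0]
wrist_force: [-2.7, 2.0, -8.5]
opening: 0.146
grasp_force: 59.5
```

```bash
python3 o.py
```

```text
time_s 14.875
eef_pos [ 0.6501 -0.0926  0.1381]
wrist_force [-2.6737  1.962  -8.478 ]
torque [0.2955 0.5433 0.0308]
opening 0.1458
grasp_force 59.4686
```

Request:
send_rows(
  series=[
    [[0,0,6],[0,0,-0.3],1],
    [[0,0,12],[0,0,-0.3],1],
    [[0,0,18],[0,0,-0.3],1],
    [[0,0,24],[0,0,-0.3],1],
    [[0,0,24],[0,0,-0.3],1],
  ],
)

```text
time_s: 15.5
eef_pos: [0.6502, -0.0928, 0.1377]
eef_rot: [0.0, 0.908, 0.419, 0.0]
wrist_force: [-1.2, 0.7, -7.8]
opening: 0.148
grasp_force: 59.5
```

```bash
python3 o.py
```

```text
time_s 15.5
eef_pos [ 0.6502 -0.0928  0.1377]
wrist_force [-1.231   0.6916 -7.763 ]
torque [0.1353 0.4439 0.0078]
opening 0.1481
grasp_force 59.4578
```

Request:
send_rows(
  series=[
    [[0,0,6],[0,0,0],1],
    [[0,0,12],[0,0,0],1],
    [[0,0,18],[0,0,0],1],
    [[0,0,24],[0,0,0],1],
    [[0,0,29],[0,0,0],1],
    [[0,0,33],[0,0,0],1],
    [[0,0,37],[0,0,0],1],
    [[0,0,37],[0,0,0],1],
  ],
)

```text
time_s: 16.5
eef_pos: [0.6504, -0.0928, 0.1376]
eef_rot: [0.001, 0.729, 0.685, 0.0]
wrist_force: [-0.3, 0.5, -8.4]
opening: 0.143
grasp_force: 59.5
```

```bash
python3 o.py
```

```text
time_s 16.5
eef_pos [ 0.6504 -0.0928  0.1376]
wrist_force [-0.2719  0.45   -8.3944]
torque [0.0531 0.2044 0.0702]
opening 0.1431
grasp_force 59.4686
```

Request:
send_rows(
  series=[
    [[0,0,0],[0,0,-0.6],1],
    [[0,0,0],[0,0,-1.2],1],
    [[0,0,0],[0,0,-1.8],1],
    [[0,0,0],[0,0,-2.4],1],
    [[0,0,0],[0,0,-3],1],
    [[0,0,0],[0,0,-3],1],
  ],
)

```text
time_s: 17.25
eef_pos: [0.6502, -0.0927, 0.1343]
eef_rot: [0.0, 0.728, 0.686, 0.0]
wrist_force: [1.4, -1.6, -8.0]
opening: 0.149
grasp_force: 59.5
```

Request:
send_rows(
  series=[
    [[0,0,0],[0,0,-0.4],1],
    [[0,0,0],[0,0,-0.8],1],
    [[0,0,0],[0,0,-0.8],1],
  ],
)

```text
time_s: 17.62
eef_pos: [0.6502, -0.0927, 0.1335]
eef_rot: [0.0, 0.728, 0.686, 0.0]
wrist_force: [1.9, -1.7, -7.7]
opening: 0.148
grasp_force: 59.5
```

Request:
send_rows(
  series=[
    [[0,0,0],[0,0,-0.3],1],
    [[0,0,0],[0,0,-0.5],1],
    [[0,0,0],[0,0,-0.5],1],
  ],
)

```text
time_s: 18.0
eef_pos: [0.6501, -0.0926, 0.133]
eef_rot: [0.0, 0.728, 0.686, 0.0]
wrist_force: [2.6, -1.9, -7.2]
opening: 0.151
grasp_force: 59.5
```

Request:
send_rows(
  series=[
    [[0,0,0],[0,0,-0.3],1],
    [[0,0,0],[0,0,-0.3],1],
  ],
)

```text
time_s: 18.25
eef_pos: [0.6501, -0.0926, 0.1329]
eef_rot: [0.0, 0.728, 0.686, 0.0]
wrist_force: [1.1, -1.6, -6.6]
opening: 0.144
grasp_force: 59.7
```

Request:
send_rows(
  series=[
    [[0,0,0],[0,0,-0.3],1],
    [[0,0,0],[0,0,-0.5],1],
    [[0,0,0],[0,0,-0.5],1],
  ],
)

```text
time_s: 18.62
eef_pos: [0.6502, -0.0926, 0.1328]
eef_rot: [0.0, 0.727, 0.686, 0.0]
wrist_force: [0.2, -2.7, -0.3]
opening: 0.148
grasp_force: 60.6
```

Request:
send_rows(
  series=[
    [[0,0,0],[0,0,0],0.6],
    [[0,0,0],[0,0,0],0.3],
    [[0,0,0],[0,0,0],0.3],
    [[0,0,0],[0,0,20],0.3],
    [[0,0,0],[0,0,45],0.3],
    [[0,0,8],[-40,-8,55],0.3],
    [[0,0,15.3],[-80,-16,55],0.3],
    [[0,0,15.3],[-102,-21,55],0],
    [[0,0,15.3],[-102,-21,10],0],
    [[0,0,15.3],[-102,-21,10],0],
  ],
)

```text
time_s: 19.88
eef_pos: [0.5459, -0.1128, 0.1407]
eef_rot: [-0.002, 0.63, 0.777, -0.001]
wrist_force: [0.0, 0.4, 0.5]
opening: 0.5
grasp_force: 0.0
```

```bash
python3 o.py; python3 - <<'E'
from h import *
c=shot('side','s5.png')
for t in('knob','pin','rib','plunger'): print(t,[(np.round(d['xyz'],4),round(d['conf'],2)) for d in spotter.landmark_of(t,'side')[:2]])
cv2.imwrite('pics/c5.png',cv2.resize(c['pixels'][150:270,220:380,::-1],(800,600),interpolation=cv2.INTER_CUBIC))
E
```

```text
time_s 19.875
eef_pos [ 0.5459 -0.1128  0.1407]
wrist_force [0.0311 0.3882 0.4834]
torque [-0.0148  0.0389  0.0217]
opening 0.4997
grasp_force 0.0
knob [(array([ 0.6524, -0.0921,  0.1409]), 0.71)]
pin [(array([ 0.6539, -0.0945,  0.0964]), 0.58)]
rib [(array([ 0.5494, -0.1123,  0.068 ]), 0.73)]
plunger []
```

View pics/c5.png

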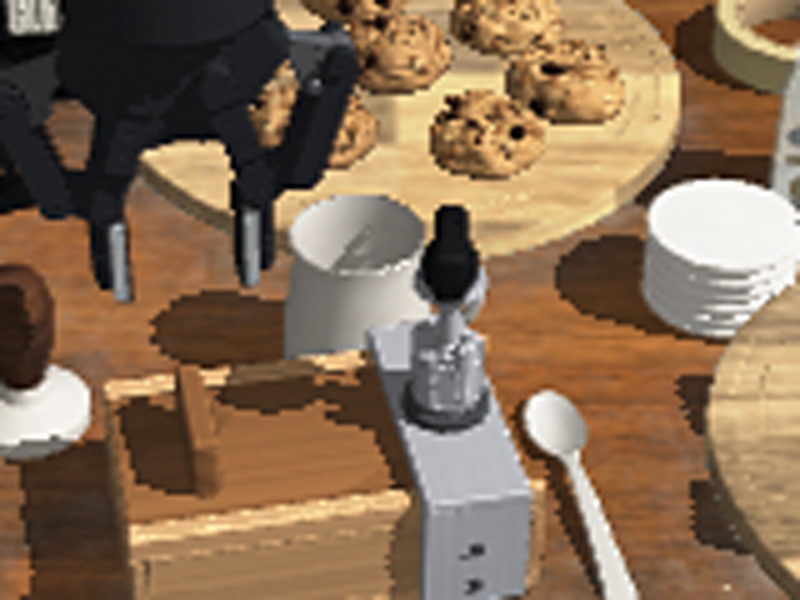

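The knob is parked, turned and up: its grip is at (450,255), and the network puts it at z 0.141. The rib is at about (200,430). I'll lower onto the rib.

Request:
send_rows(
  series=[
    [[0,0,0],[0.5,0,-40],0],
    [[0,0,0],[0.5,0,-70],0],
    [[0,0,0],[0.5,0,-85],0],
    [[0,0,0],[0.5,0,-87],0],
    [[0,0,0],[0.5,0,-87],0.3],
    [[0,0,0],[0.5,0,-87],0.5],
  ],
)

```text
time_s: 20.88
eef_pos: [0.5494, -0.1139, 0.0564]
eef_rot: [0.001, 0.63, 0.777, 0.0]
wrist_force: [0.2, 0.2, -0.3]
opening: 0.248
grasp_force: 0.0
```

```bash
python3 o.py; python3 - <<'E'
from h import *
c=shot('side','s6.png')
cv2.imwrite('pics/c6.png',cv2.resize(c['pixels'][180:270,220:340,::-1],(800,600),interpolation=cv2.INTER_CUBIC))
E
```

```text
time_s 20.875
eef_pos [ 0.5494 -0.1139  0.0564]
wrist_force [ 0.2159  0.2004 -0.3421]
torque [ 0.0116  0.0436 -0.0229]
opening 0.2475
grasp_force 0.0
```

View pics/c6.png

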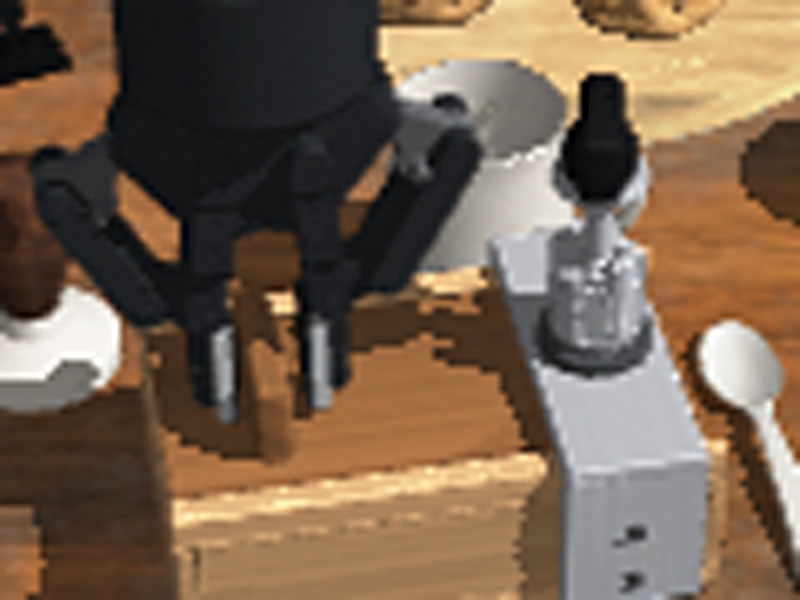

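Request:
send_rows(
  series=[
    [[0,0,0],[-0.8,0,0],0.7],
    [[0,0,0],[-0.8,0,0],1],
    [[0,0,0],[-0.8,0,0],1],
    [[0,0,0],[-0.8,0,0],1],
    [[0,0,0],[-0.8,0,0],1],
  ],
)

```text
time_s: 21.55
eef_pos: [0.5477, -0.1138, 0.0559]
eef_rot: [0.0, 0.63, 0.777, -0.0]
wrist_force: [-3.3, 0.4, 5.7]
opening: 0.128
grasp_force: 58.7
```

Request:
send_rows(
  series=[
    [[0,0,0],[-1,-0.2,0],1],
    [[0,0,0],[-2,-0.4,0],1],
    [[0,0,0],[-2.9,-0.6,0],1],
  ],
)

```text
time_s: 21.92
eef_pos: [0.5457, -0.1142, 0.0558]
eef_rot: [0.001, 0.63, 0.777, 0.001]
wrist_force: [3.2, 1.9, 4.9]
opening: 0.129
grasp_force: 58.9
```

Request:
send_rows(
  series=[
    [[0,0,0],[-5,-1,0],1],
    [[0,0,0],[-10,-2.1,0],1],
    [[0,0,0],[-15,-3.1,0],1],
    [[0,0,0],[-20,-4.1,0],1],
    [[0,0,0],[-25,-5.2,0],1],
  ],
)

```text
time_s: 22.55
eef_pos: [0.5204, -0.1194, 0.0558]
eef_rot: [0.001, 0.63, 0.777, 0.001]
wrist_force: [2.5, 3.5, 6.7]
opening: 0.128
grasp_force: 59.2
```

Request:
send_rows(
  series=[
    [[0,0,0],[-6,-1.2,0],1],
    [[0,0,0],[-12,-2.5,0],1],
    [[0,0,0],[-18,-3.7,0],1],
    [[0,0,0],[-24,-5,0],1],
    [[0,0,0],[-30,-6.2,0],1],
    [[0,0,0],[-36,-7.4,0],1],
    [[0,0,0],[-42,-8.7,0],1],
  ],
)

```text
time_s: 23.42
eef_pos: [0.4782, -0.1278, 0.0558]
eef_rot: [0.001, 0.63, 0.777, 0.001]
wrist_force: [2.5, 3.9, 8.9]
opening: 0.128
grasp_force: 59.4
```

Request:
send_rows(
  series=[
    [[0,0,0],[-4,-0.8,0],1],
    [[0,0,0],[-8,-1.7,0],1],
    [[0,0,0],[-12,-2.5,0],1],
    [[0,0,0],[-16,-3.3,0],1],
    [[0,0,0],[-20,-4.1,0],1],
    [[0,0,0],[-22,-4.6,0],1],
  ],
)

```text
time_s: 24.18
eef_pos: [0.4561, -0.1323, 0.0558]
eef_rot: [0.0, 0.63, 0.777, 0.001]
wrist_force: [2.1, 4.6, 9.1]
opening: 0.127
grasp_force: 59.6
```

Request:
send_rows(
  series=[
    [[0,0,0],[-1,-0.2,0],1],
    [[0,0,0],[-2,-0.4,0],1],
    [[0,0,0],[-3,-0.5,0],1],
    [[0,0,0],[-3,-0.5,0],1],
  ],
)

```text
time_s: 24.68
eef_pos: [0.4532, -0.1329, 0.0557]
eef_rot: [0.0, 0.63, 0.777, 0.0]
wrist_force: [2.5, 4.6, 8.6]
opening: 0.124
grasp_force: 59.6
```

Request:
send_rows(
  series=[
    [[0,0,0],[-0.8,-0.1,0],1],
    [[0,0,0],[-1.5,-0.2,0],1],
    [[0,0,0],[-1.5,-0.2,0],1],
  ],
)

```text
time_s: 25.05
eef_pos: [0.4517, -0.1331, 0.0557]
eef_rot: [0.0, 0.63, 0.777, 0.0]
wrist_force: [0.9, 3.9, 9.3]
opening: 0.126
grasp_force: 59.5
```

Request:
send_rows(
  series=[
    [[0,0,0],[-0.8,-0.1,0],1],
    [[0,0,0],[-1.5,-0.2,0],1],
    [[0,0,0],[-1.5,-0.2,0],1],
  ],
)

```text
time_s: 25.42
eef_pos: [0.4502, -0.1334, 0.0557]
eef_rot: [0.0, 0.63, 0.777, 0.0]
wrist_force: [2.3, 2.9, 8.7]
opening: 0.128
grasp_force: 59.5
```

Request:
send_rows(
  series=[
    [[0,0,0],[-0.8,-0.1,0],1],
    [[0,0,0],[-1.5,-0.2,0],1],
    [[0,0,0],[-1.5,-0.2,0],1],
  ],
)

```text
time_s: 25.8
eef_pos: [0.4495, -0.1336, 0.0558]
eef_rot: [0.001, 0.63, 0.777, 0.001]
wrist_force: [5.3, 4.2, 6.2]
opening: 0.131
grasp_force: 59.0
```

Request:
send_rows(
  series=[
    [[0,0,0],[-0.6,-0.1,0],1],
    [[0,0,0],[-1,-0.2,0],1],
    [[0,0,0],[-1,-0.2,0],1],
  ],
)

```text
time_s: 26.18
eef_pos: [0.4494, -0.1336, 0.0558]
eef_rot: [0.002, 0.63, 0.777, 0.002]
wrist_force: [10.9, 5.3, 0.9]
opening: 0.127
grasp_force: 58.6
```

Request:
send_rows(
  series=[
    [[0,0,0],[0.6,0,0],1],
    [[0,0,0],[0.6,0,0],0.6],
    [[0,0,0],[0.6,0,0],0.3],
    [[0,0,0],[0.6,0,0],0.2],
    [[0,0,0],[0.6,0,20],0.2],
    [[0,0,0],[0.6,0,60],0.2],
    [[0,0,0],[0.6,0,120],0.2],
    [[0,0,0],[0.6,0,170],0.2],
    [[0,0,0],[0.6,0,170],0.2],
  ],
)

```text
time_s: 27.3
eef_pos: [0.4501, -0.1354, 0.2296]
eef_rot: [0.004, 0.63, 0.777, 0.0]
wrist_force: [-0.3, -0.1, -0.9]
opening: 0.396
grasp_force: 0.0
```

```bash
python3 o.py; python3 - <<'E'
from h import *
c=shot('side','s7.png')
for t in('knob','pin','rib','jug','tamper','spoon','lid','keeper'): print(t,[(np.round(d['xyz'],4),round(d['conf'],2)) for d in spotter.landmark_of(t,'side')[:1]])
cv2.imwrite('pics/c7.png',cv2.resize(c['pixels'][130:310,160:400,::-1],(800,600),interpolation=cv2.INTER_CUBIC))
E
```

```text
time_s 27.3
eef_pos [ 0.4501 -0.1354  0.2296]
wrist_force [-0.252  -0.1308 -0.9284]
torque [-0.0258 -0.0095  0.0233]
opening 0.3961
grasp_force 0.0
knob [(array([ 0.6517, -0.0928,  0.1389]), 0.56)]
pin [(array([ 0.6483, -0.0947,  0.0956]), 0.73)]
rib [(array([ 0.4512, -0.1291,  0.0693]), 0.78)]
jug [(array([0.6205, 0.0111, 0.0011]), 0.75)]
tamper [(array([ 0.6204,  0.0109, -0.0013]), 0.65)]
spoon [(array([ 0.7141, -0.0862,  0.0016]), 0.49)]
lid [(array([ 0.4992, -0.1253,  0.0018]), 0.72)]
keeper [(array([ 0.5931, -0.1067,  0.0033]), 0.7)]
```

View pics/c7.png

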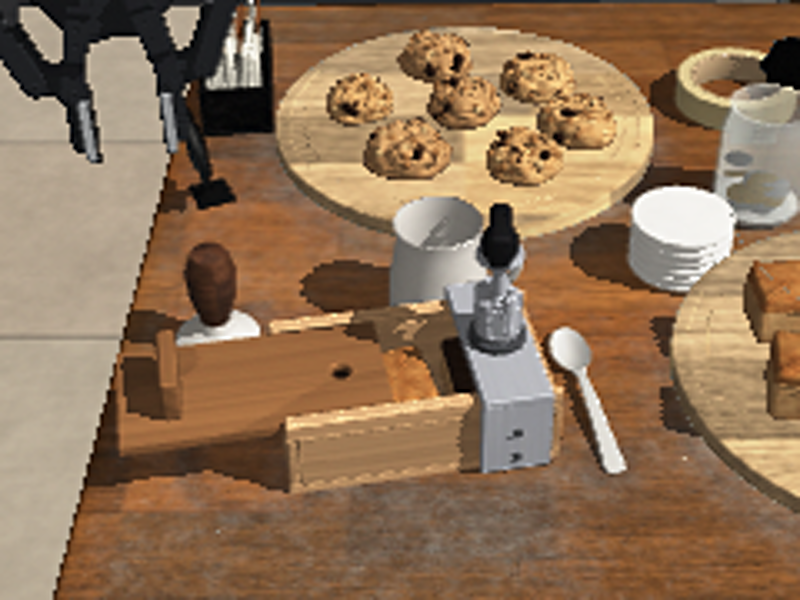

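The lid is fully out, with the rib at (168,375) and its bolt hole showing at (342,372). The knob is parked at (500,235). The jug, tamper and spoon have not moved, and the gripper is clear, so I'm handing in.

```bash
python3 -c "
from h import *
print(ctrl.hand_in())"
```

```text
the job is handed in; nothing more can be done
None
```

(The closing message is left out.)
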